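# Index the board arm one hole over

### The job

The blue swing arm that carries the circuit board is locked by a spring index pin with a red pull ring. Hook a fingertip under the ring's top bar, lift the pin clear of its hole, swing the arm exactly one hole towards the side where the open metal chassis stands, and let go so that the pin springs fully down into that hole. Do not disturb the loose things on the bench.

Things in the scene. Friction and masses are not known exactly. Their poses are not given: they have to be found in the camera images.
- fixture: Fixed index fixture, its origin on the table under the pivot. With the arm in the middle hole it points along the fixture's -x, roughly towards the robot. An aluminium arc 47 mm wide, top 30 mm above the table, is centred on the pivot at radius 200 mm and has five brass-rimmed holes, 15 degrees (0.2618 rad, 52 mm along the arc) apart.
- swing (a joint): Angle of the blue arm about the vertical pivot (rad): 0 in the middle hole (the start, give or take 0.012), growing as the ring end moves to the robot's left (fixture's +y); next holes at +0.2618 and -0.2618. Turns with light friction (about 1.5 N at the ring), stays where left.
- pin (a joint): Lift of the index pin (m): 0 fully down in a hole, 0.013 clear of the arc (also when resting on the arc's top), 0.020 at its stop. Spring and weight push it down with 5 N at 0, 7.5 N at the stop. It only slides straight up and down in the arm; pin and ring do not spin.
- ring_bar (a point): Middle of the red ring's straight top bar (centre line), 105 mm above the table when the pin is down. The bar is level, across the arm, 7 mm thick, straight for 43 mm. Below it there is 57 mm of free height to the arm's top.
- ring_mid (a point): Centre of the ring's opening, a rounded rectangle 52 mm wide, 48 mm high inside. The ring stands on the pin and leans 45 degrees, its top towards the pivot, so a finger from the robot's side pointing down and ahead, 20 to 45 degrees off vertical, goes through it and catches the bar when raised. ring_bar is 27.5 mm away up the lean (19 mm higher, 19 mm nearer the pivot).
- guard (a point): Middle of the steel guard fixed on the arm behind the bar (pivot side): a strip across the arm, 8 to 14 mm behind the bar's centre line, from 9 to 24 mm above the lowered bar. Steel cheeks stand 35.5 to 39.5 mm either side of the ring's middle, up to 30 mm above the lowered bar. Together they leave no room to pinch the ring from outside.
- pivot (a point): Point on the arm's vertical pivot axis, 30 mm above the table. The pin is 200 mm from it, ring_bar 161 mm. The blue arm's top is 44 mm above the table, 84 mm wide at the ring end; a 100 x 86 mm green board rides on it between pivot and ring, its parts up to 70 mm above the table.
- hole_left (a point): Mouth of the hole next to the middle one on the robot's left, on the arc's top (arm at +0.2618 rad).
- hole_mid (a point): Mouth of the middle hole, where the pin starts (arm at 0). Every hole is 15 mm wide along the arc; the pin is 10 mm with a round end, so it drops in when the arm is within about 4 mm (0.02 rad) of the hole's middle and otherwise rests on the arc's top.
- hole_right (a point): Mouth of the hole next to the middle one on the robot's right (arm at -0.2618 rad).
- chassis_mid (a point): Middle of the open metal chassis, 200 x 160 x 45 mm, galvanised, electronics inside, fixed on the table to the left (y > 0) or right (y < 0) of the fixture; it shows which way to swing.
- carton_mid (a point): Middle of the closed cardboard carton, 200 x 150 x 55 mm, fixed on the other side of the fixture.
- driver: Loose: teal electric screwdriver lying flat, 220 mm long, 42 mm high; leave alone.
- screwdriver: Loose: hand screwdriver, 150 mm long, about 30 mm high, lying near the ring end of the fixture; leave alone.
- capacitor: Loose: blue can 30 mm across, 40 mm high, standing left of the arm; origin under its centre; leave alone.
- terminal: Loose: green terminal block 46 x 18 x 24 mm, right of the arm; leave alone.
- reel: Loose: grey reel 56 mm across, 38 mm high, between the robot and the fixture, to the right; leave alone.
- jar: Loose: jar 52 mm across, 55 mm high, between the robot and the fixture, to the left; leave alone.

How it is judged:
By the outcome, as a careful person would: the job done as asked, in the order asked, and still so for the second after the job is handed in, with the robot touching nothing.
It also fails if it takes over 48 s, if anything falls off the work surface, if the arm or the gripper's body presses on something with over 40 N, if the wrist force passes 120 N, or if a joint passes its speed limit or range.

### The arm

A 6-joint arm with a two-finger parallel gripper is mounted at the origin on the work surface. World frame = base frame: x ahead of the robot, y to its left, z up, the work surface at z = 0. Lengths are in m, angles in degrees, forces in N, time in s.
With the tool pointing down it reaches from about 0.325 to 0.85 m from the base axis. Payload 15.5 kg.
Tool frame: the origin (TCP) lies on the centre line of the jaws, within the pads' length; the fingertips stand 19 mm ahead of it and the grasp point (between the pads) is the TCP; z points along the fingers, y is the line along which they close (so a half turn about z gives the same grasp; the last joint's range is limited). The gripper opens to 91 mm and grips with 3 to 60 N. Pads are 32 mm wide; open, the fingers measure 118 mm over their backs; the gripper's body (76 mm by 178 mm) begins 60 mm behind the grasp point.
Start: joints at [71.133, 28.281, 77.091, -0, 74.628, -5.472], TCP at [0.145, 0.608, 0.233] pointing down, gripper open.
Joint ranges: [-166.48, 166.48], [-47.26, 123.95], [12.59, 153.08], [-70.14, 250.14], [6.76, 159.57], [-176.63, 176.63]. Speed limits (degrees/s): [108.29, 108.29, 147.25, 172.46, 172.46, 172.46].

### API

Orientations are given as [roll, pitch, yaw] about the fixed x, y, z axes, in that order (R = Rz(yaw) Ry(pitch) Rx(roll)).
In Python, from rig import r gives the robot as it stands. Calls block until the motion is done:
- r.move_to(position, orientation): joint-space move of the TCP to a pose.
- r.move_linear(position, rotation=None, v=0.15): straight line of the TCP; rotation=None keeps the orientation; v is the mean speed in m/s.
- r.goto_joints(angles): joint-space move.
- r.gripper_open() and r.grasp(f_grip=None): open the fingers fully, or close them until they stop; f_grip is the grip in N (None keeps the last).
- r.dwell(seconds).
- r.ik(position, orientation): joint angles nearest the present ones, or None.
- r.get_obs(): the state.
- r.camera(name): name is "side" or "top" or "wrist"; returns a dict with "img" (420x560x3 uint8, red, green, blue), "z_map" (420x560 float32, m along the optical axis (not along the pixel's ray), 0 where there is no reading), "mtx" (3x3 intrinsics, pixels), "distortion" ([k1, k2, p1, p2, k3] as OpenCV has them; the pictures are not rectified), "R" (3x3) and "t" (3): a world point X has camera coordinates R X + t. Camera axes: x right, y down, z forward; pixel columns grow to the right and rows downward; lengths in m; the calibration is good to about 2 mm. A picture is of the moment at which its call begins.
A pose or a line that the arm cannot do raises r.Unreachable and nothing moves.
- r.close_job(): hands the job in, once; it reports no verdict.
Trained networks look in the newest picture that a camera, given by its name, has taken for a name from the list of things; names that differ only in an ending like _2 or _b are one class to them, and where a whole thing is asked for, a point or a joint stands for the part that bears it (a point fixed in the world has none). Each returns a list of dicts, best first, with "p" (0 to 1); they miss things now and then, are a little off and sometimes report something else, mostly with a low value. They report only what shows in the picture. A call takes as long as a camera call.
- r.boxes_of(thing, camera): "extent" ([left, top, width, height] in pixels, round what is visible of it).
- r.mark_of(thing, camera): "pixel" ([column, row] in pixels: a listed point, or the origin of a listed thing).
The state is a dict: "t": time; "qpos": joint angles; "joint_vel": joint speeds; "tau": joint torques, N m; "position": TCP position; "orientation": TCP orientation; "wrist_force": force on the tool from outside, world axes, zero at the start; "torque": the same for the moment, N m; "finger_gap": finger opening in m.
Only numpy, scipy, OpenCV 4.12 (cv2) and the standard library are available. Lean on these libraries where they do the work, as an engineer would, in place of code of your own. Each camera call takes 0.05 s, during which the arm holds its last target. There are 200 camera calls.

## Working session

There is one attempt and no reset: what is moved stays moved. The work goes in short steps, each a Python script; the robot and the scene stay as the last script left them, time stands still between calls to the robot, and variables do not carry over. Pictures are saved under pics/ and viewed, on a budget of 10 in all, crops included, one or two more only if the job needs it, and the job is handed in when it is done.

```bash
ls; mkdir -p pics
cat > h.py <<'E'
import numpy as np, cv2
from rig import r
def ray(c,px):
    u=cv2.undistortPoints(np.array([[px]],float),np.array(c["mtx"]),np.array(c["distortion"]))[0,0]
    R=np.array(c["R"]);t=np.array(c["t"]).ravel()
    return -R.T@t, R.T@np.array([u[0],u[1],1.])
def at_depth(c,px):
    o,d=ray(c,px);x,y=int(round(px[0])),int(round(px[1]))
    w=c["z_map"][max(0,y-1):y+2,max(0,x-1):x+2];w=w[w>0]
    return o+d*np.median(w) if w.size else None
def at_z(c,px,z):
    o,d=ray(c,px);return o+d*(z-o[2])/d[2]
def tri(a,b):
    A=np.zeros((3,3));v=np.zeros(3)
    for o,d in (a,b):
        d=d/np.linalg.norm(d);P=np.eye(3)-np.outer(d,d);A+=P;v+=P@o
    return np.linalg.solve(A,v)
E
python3 - <<'E'
from h import *
np.set_printoptions(precision=4,suppress=True)
Z=dict(ring_bar=.105,ring_mid=.086,guard=.1215,pivot=.03,hole_left=.03,hole_mid=.03,hole_right=.03,chassis_mid=.0225,carton_mid=.0275,fixture=0)
for n in("top","side"):
    c=r.camera(n);cv2.imwrite(f"pics/{n}0.png",c["img"][:,:,::-1])
    print(n,-c["R"].T@np.ravel(c["t"]))
    for k,z in Z.items():
        for m in r.mark_of(k,n)[:2]:
            print(k,round(m["p"],2),np.round(m["pixel"],1),at_z(c,m["pixel"],z),at_depth(c,m["pixel"]))
    for k in("driver","screwdriver","capacitor","terminal","reel","jar"):
        for m in r.mark_of(k,n)[:1]: print(k,round(m["p"],2),np.round(m["pixel"]),at_z(c,m["pixel"],0.02))
o=r.get_obs();print(o["t"],o["position"],o["orientation"])
E
```

```text
pics
top [ 0.4868 -0.0136  1.5637]
ring_bar 0.44 [306.7 187.1] [ 0.6287 -0.0957  0.105 ] [ 0.6284 -0.0955  0.1081]
ring_mid 0.63 [306.7 194.3] [ 0.6085 -0.0966  0.086 ] [ 0.6119 -0.0989  0.0447]
ring_mid 0.5 [323.1 272.6] [ 0.3706 -0.1447  0.086 ] [ 0.3669 -0.149   0.0381]
guard 0.94 [309.3 181.5] [ 0.6438 -0.1026  0.1215] [ 0.6435 -0.1025  0.1243]
guard 0.73 [307.4 193. ] [ 0.6094 -0.0967  0.1215] [ 0.6159 -0.1011  0.0449]
pivot 0.8 [299.1 141.1] [ 0.7837 -0.0769  0.03  ] [ 0.7775 -0.0756  0.0618]
hole_left 0.66 [290.9 198.6] [ 0.5996 -0.0496  0.03  ] [ 0.5997 -0.0497  0.0288]
hole_left 0.19 [368.8 268.6] [ 0.3778 -0.294   0.03  ] [ 0.3781 -0.2933  0.0337]
hole_mid 0.98 [306.2 206.2] [ 0.5754 -0.0978  0.03  ] [ 0.5745 -0.0971  0.0445]
hole_right 0.9 [321.2 195.5] [ 0.6091 -0.1456  0.03  ] [ 0.6089 -0.1454  0.0322]
chassis_mid 0.91 [138.4 226.6] [0.5121 0.4403 0.0225] [0.5122 0.4422 0.016 ]
carton_mid 0.63 [416.4 217.7] [ 0.5374 -0.4492  0.0275] [ 0.5366 -0.4417  0.0542]
fixture 0.62 [301.2 138.8] [ 0.7971 -0.0851  0.    ] [ 0.7837 -0.082   0.0673]
driver 0.61 [371. 269.] [ 0.3758 -0
[... 921 characters left out ...]
 0.6037 -0.1404  0.0255]
chassis_mid 0.78 [205.4 143.8] [0.5102 0.4352 0.0225] [0.5116 0.4422 0.0176]
chassis_mid 0.64 [324.1 219.7] [ 0.691  -0.013   0.0225] [ 0.6379 -0.1045  0.1276]
carton_mid 0.91 [361.2 401.6] [ 0.5372 -0.4517  0.0275] [ 0.5281 -0.4612  0.0562]
fixture 0.86 [370.6 234.4] [ 0.7845 -0.0882  0.    ] [ 0.7662 -0.1111  0.0302]
driver 0.74 [249. 370.] [ 0.3763 -0.3123  0.02  ]
screwdriver 0.93 [274. 277.] [ 0.5057 -0.1264  0.02  ]
capacitor 0.66 [318. 204.] [0.7053 0.0499 0.02  ]
terminal 0.49 [382. 285.] [ 0.7133 -0.2446  0.02  ]
reel 0.62 [216. 315.] [ 0.3547 -0.169   0.02  ]
jar 0.89 [165. 201.] [0.3365 0.2309 0.02  ]
1.7 [0.1448 0.608  0.2329] [179.9988   0.0012 166.6041]
```

Run:
```python
import cv2,numpy as np
t=cv2.imread("pics/top0.png")[110:300,200:400];s=cv2.imread("pics/side0.png")[150:340,220:420]
cv2.imwrite("pics/v1.png",np.hstack([cv2.resize(t,None,fx=2,fy=2,interpolation=2),cv2.resize(s,None,fx=2,fy=2,interpolation=2)]))
```

```text
(no output)
```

View pics/v1.png

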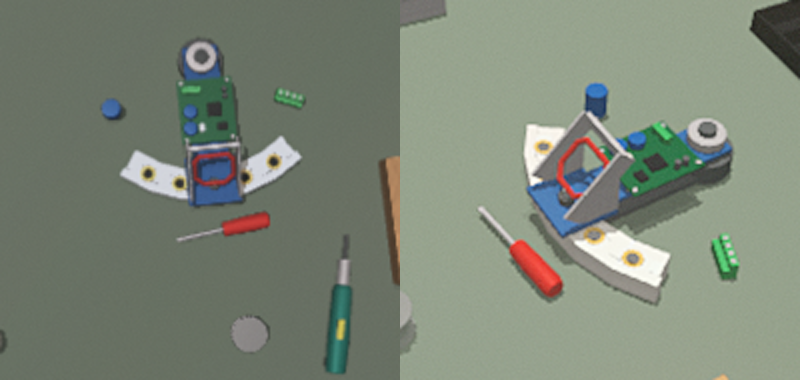

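```bash
cat >> h.py <<'E'
from scipy.optimize import least_squares
from scipy.spatial.transform import Rotation as Rn
def model(p,swing,lift=0):
    x,y,th=p;a=th+swing;m={}
    def P(rad,ang,z):return np.array([x-rad*np.cos(ang),y-rad*np.sin(ang),z])
    # swing grows towards fixture +y: ring direction -x rotated by -swing
    a=th-swing
    m["pivot"]=P(0,0,.03);m["hole_mid"]=P(.2,th,.03);m["hole_left"]=P(.2,th-.2618,.03);m["hole_right"]=P(.2,th+.2618,.03)
    m["ring_bar"]=P(.161,a,.105+lift);m["ring_mid"]=P(.18,a,.086+lift);m["guard"]=P(.15,a,.1215)
    return m
def collect(cams,names):
    L=[]
    for n in cams:
        c=r.camera(n)
        for k in names:
            for q in r.mark_of(k,n)[:2]:
                if q["p"]>.3:L.append((n,c,k,np.array(q["pixel"],float),q["p"]))
    return L
def proj(c,X):
    return cv2.projectPoints(X.reshape(1,3),cv2.Rodrigues(np.array(c["R"]))[0],np.ravel(c["t"]).astype(float),np.array(c["mtx"]),np.array(c["distortion"],float))[0].ravel()
def fit(L,x0,lift=0,fixed=None,prior=.012):
    def f(v):
        p=v[:3] if fixed is None else fixed;s=v[-1];m=model(p,s,lift)
        e=[np.array(q[4]*(proj(q[1],m[q[2]])-q[3])) for q in L]
        return np.append(np.concatenate(e),(s-x0[-1])/prior)
    s=least_squares(f,x0 if fixed is None else x0[-1:],loss="soft_l1",x_scale=.05)
    m=model(s.x[:3] if fixed is None else fixed,s.x[-1],lift)
    for q in L: print(q[0],q[2],round(q[4],2),np.round(q[3]-proj(q[1],m[q[2]]),1))
    return s.x
def orient(a,tilt):  # tool z: ahead (towards pivot, heading a) and down; tool y across
    z=np.array([np.cos(a)*np.sin(tilt),np.sin(a)*np.sin(tilt),-np.cos(tilt)]);y=np.array([-np.sin(a),np.cos(a),0])
    return z,y
def rpy(a,tilt,flip=1,lean=False):
    z,y=orient(a,tilt)
    y=y*flip
    x=np.cross(y,z)
    if lean: x,y=-y,x
    return Rn.from_matrix(np.column_stack([x,y,z])).as_euler("xyz",degrees=True),z
E
cat > a.py <<'E'
from h import *
np.set_printoptions(precision=4,suppress=True)
L=collect(("top","side"),["pivot","hole_mid","hole_left","hole_right","ring_bar","ring_mid","guard"])
v=fit(L,np.array([.784,-.078,.08,0.]));print(v);np.save("v.npy",v)
m=model(v[:3],v[3]);print(m["ring_mid"],m["ring_bar"])
for fl in(1,-1):
  for ln in(0,1):
    for t in(45,38):
      e,z=rpy(v[2]-v[3],np.radians(t),fl,ln)
      for b in(.2,.0):
        print(fl,ln,t,b,np.round(e,1),r.ik(m["ring_mid"]-b*z,e))
print(r.get_obs()["t"])
E
python3 a.py
```

```text
top pivot 0.72 [0.6 4.3]
top hole_mid 0.75 [-1.7  5. ]
top hole_mid 0.62 [ -6.5 -60.9]
top hole_left 0.69 [-0.1  0.4]
top hole_right 0.98 [ 2.1 -1.2]
top ring_bar 0.62 [ 1.7 -2.6]
top ring_mid 0.53 [ 2.3 -0.4]
top guard 0.96 [1.8 0.8]
top guard 0.43 [109.8  35.9]
side pivot 0.84 [ 3.1 -1.8]
side hole_mid 0.55 [-2.4  2. ]
side hole_left 0.69 [-0.5 -0.2]
side hole_right 0.57 [ 2.1 -2.3]
side ring_bar 0.65 [ 0.  -2.4]
side ring_mid 0.63 [-3.5 -3.2]
side guard 0.65 [-0.4 -1.5]
[ 0.7894 -0.0734  0.1201 -0.0012]
[ 0.6107 -0.0952  0.086 ] [ 0.6296 -0.0929  0.105 ]
1 0 45 0.2 [-180.   45. -173.] [-43.3277  12.2843 130.07    82.2438  33.2912 148.8556]
1 0 45 0.0 [-180.   45. -173.] [-26.8363  38.5239 121.558  128.3977  30.115  112.1844]
1 0 38 0.2 [-180.   38. -173.] [ -36.2721    9.0399  121.5016   53.9202   31.4452 -176.0214]
1 0 38 0.0 [-180.   38. -173.] [-24.514   35.2657 116.8794 106.6505  19.5979 136.6432]
1 1 45 0.2 [-135.    0.  -83.] [-43.3277  12.2843 130.07    82.2438  33.2912  58.8556]
1 1 45 0.0 [-135.    0.  -83.] [-26.8363  38.5239 121.558  128.3977  30.115   22.1844]
1 1 38 0
[... 167 characters left out ...]
1 0 45 0.2 [180. -45.   7.] [-43.3277  12.2843 130.07    82.2438  33.2912 -31.1444]
-1 0 45 0.0 [180. -45.   7.] [-26.8363  38.5239 121.558  128.3977  30.115  -67.8156]
-1 0 38 0.2 [180. -38.   7.] [-36.2721   9.0399 121.5016  53.9202  31.4452   3.9786]
-1 0 38 0.0 [180. -38.   7.] [-24.514   35.2657 116.8794 106.6505  19.5979 -43.3568]
-1 1 45 0.2 [135.   0.  97.] [ -43.3277   12.2843  130.07     82.2438   33.2912 -121.1444]
-1 1 45 0.0 [135.   0.  97.] [ -26.8363   38.5239  121.558   128.3977   30.115  -157.8156]
-1 1 38 0.2 [142.   0.  97.] [-36.2721   9.0399 121.5016  53.9202  31.4452 -86.0214]
-1 1 38 0.0 [142.   0.  97.] [ -24.514    35.2657  116.8794  106.6505   19.5979 -133.3568]
2.5
```

```bash
cat > b.py <<'E'
from h import *
np.set_printoptions(precision=2,suppress=True)
v=np.load("v.npy");m=model(v[:3],v[3]);e,z=rpy(v[2]-v[3],np.radians(45),-1,0)
for b,u in((.2,0),(.16,.05),(.13,.03),(.1,0),(.05,0),(0,0),(0,.02)):
    print(b,u,np.array(r.ik(m["ring_mid"]-b*z+[0,0,u],e),float))
m2=model(v[:3],.2618,.02);e2,z2=rpy(v[2]-.2618,np.radians(45),-1,0);print(r.ik(m2["ring_mid"],e2))
print(r.ik(m2["ring_mid"],e))
r.grasp(10)
q=r.ik(m["ring_mid"]-.13*z+[0,0,.03],e)
r.goto_joints(q)
o=r.get_obs();print(o["t"],o["position"],o["wrist_force"],o["finger_gap"])
c=r.camera("wrist");cv2.imwrite("pics/w0.png",c["img"][:,:,::-1]);t=r.camera("side");cv2.imwrite("pics/s1.png",t["img"][:,:,::-1])
cv2.imwrite("pics/v2.png",np.hstack([cv2.resize(c["img"],(400,300)),cv2.resize(t["img"],(400,300))])[:,:,::-1])
E
python3 b.py
```

```text
0.2 0 [-43.33  12.28 130.07  82.24  33.29 -31.14]
0.16 0.05 [-39.02  10.55 125.4   74.77  31.8  -18.42]
0.13 0.03 [-36.18  17.74 126.64  90.92  28.92 -34.57]
0.1 0 [-33.64  26.63 127.62 110.98  29.52 -54.99]
0.05 0 [-29.96  32.88 124.97 121.2   29.76 -62.87]
0 0 [-26.84  38.52 121.56 128.4   30.12 -67.82]
0 0.02 [-26.84  35.64 121.02 123.42  28.11 -62.12]
[-11.29  35.4  123.63 174.49  24.08 -87.21]
[-20.38  35.48 122.67 134.56  27.11 -67.97]
6.7083 [ 0.52 -0.11  0.21] [-0.42  0.33  0.08] 0.0004749111099416643
```

View pics/v2.png

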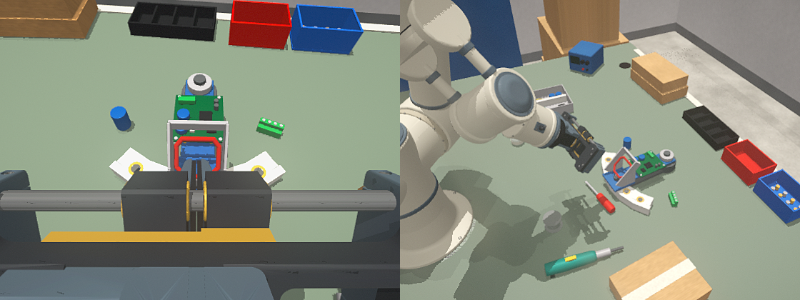

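```bash
cat > ringcloud.py <<'E'
from h import *
def cloud(c,v):
    hsv=cv2.cvtColor(c["img"],cv2.COLOR_RGB2HSV);h,s,w=cv2.split(hsv)
    M=((h<8)|(h>172))&(s>150)&(w>70)&(c["z_map"]>0)
    ys,xs=np.nonzero(M)
    u=cv2.undistortPoints(np.stack([xs,ys],1).astype(float)[:,None],np.array(c["mtx"]),np.array(c["distortion"]))[:,0]
    P=np.column_stack([u,np.ones(len(u))])*c["z_map"][ys,xs][:,None]
    P=(P-np.ravel(c["t"]))@np.array(c["R"])
    d=np.linalg.norm(P[:,:2]-v["ring_mid"][:2],axis=1)
    k=(d<.06)&(P[:,2]>.055)&(P[:,2]<.14)
    return P[k],np.stack([xs,ys],1)[k]
E
cat > c.py <<'E'
from ringcloud import *
np.set_printoptions(precision=4,suppress=True)
v=np.load("v.npy");m=model(v[:3],v[3])
for n in("wrist","top"):
    c=r.camera(n);P,X=cloud(c,m)
    if len(P)<5: print(n,len(P));continue
    print(n,len(P),"min/max",np.percentile(P,[3,50,97],axis=0))
    T=P[P[:,2]>np.percentile(P[:,2],97)-.008]
    mu=T.mean(0);U=np.linalg.svd(T[:,:2]-mu[:2])[2][0];print("topbar",mu,"yaw of bar normal",np.arctan2(U[1],U[0])%np.pi-np.pi/2, np.ptp((T[:,:2]-mu[:2])@U))
L=collect(("wrist",),["pivot","hole_left","hole_right","ring_bar","ring_mid","guard"])
for q in L: print(q[2],q[4],q[3],at_z(q[1],q[3],m[q[2]][2]),at_depth(q[1],q[3]))
print(m)
w=fit(L,v,prior=.006);print(w)
print(r.get_obs()["t"])
E
python3 c.py
```

```text
wrist 923 min/max [[ 0.5945 -0.1276  0.0748]
 [ 0.6209 -0.0962  0.0993]
 [ 0.6316 -0.0649  0.1077]]
topbar [ 0.6273 -0.0948  0.1052] yaw of bar normal 0.09982601883922904 0.06330795216165458
top 82 min/max [[ 0.5887 -0.125   0.0669]
 [ 0.613  -0.0974  0.0954]
 [ 0.6313 -0.0665  0.1112]]
topbar [ 0.6275 -0.0944  0.1077] yaw of bar normal 0.10963975330064923 0.05756106320942832
pivot 0.57 [279.4 126.6] [ 0.792  -0.0797  0.03  ] [ 0.7673 -0.0822  0.0552]
hole_left 0.8 [226.1 251.7] [ 0.5931 -0.0419  0.03  ] [ 0.4936 -0.0965  0.2862]
ring_bar 0.56 [277.7 193.3] [ 0.63   -0.0957  0.105 ] [ 0.6286 -0.0958  0.107 ]
guard 0.88 [273.  174.8] [ 0.6395 -0.0899  0.1215] [ 0.6377 -0.0902  0.124 ]
{'pivot': array([ 0.7894, -0.0734,  0.03  ]), 'hole_mid': array([ 0.5908, -0.0973,  0.03  ]), 'hole_left': array([ 0.5914, -0.0451,  0.03  ]), 'hole_right': array([ 0.6038, -0.1479,  0.03  ]), 'ring_bar': array([ 0.6296, -0.0929,  0.105 ]), 'ring_mid': array([ 0.6107, -0.0952,  0.086 ]), 'guard': array([ 0.6405, -0.0915,  0.1215])}
wrist pivot 0.57 [ 0.2 -1.2]
wrist hole_left 0.8 [-0.1  0.1]
wrist ring_bar 0.56 [ 4.4 -0.4]
wrist guard 0.88 [-0.8  0.3]
[ 0.7896 -0.0797  0.072  -0.0014]
7.2583
```

```bash
cat > d.py <<'E'
from h import *
np.set_printoptions(precision=3,suppress=True)
v=np.array([.789,-.0795,.10,0.]);np.save("v2.npy",v);m=model(v[:3],0);e,z=rpy(.10,np.radians(45),-1,0)
def st(s):
    o=r.get_obs();print(s,round(o["t"],2),np.array(o["position"]),np.array(o["wrist_force"]));return o
r.move_linear(m["ring_mid"]-.10*z,e,v=.08);st("pre")
for b in(.05,.03,.015,.003):
    r.move_linear(m["ring_mid"]-b*z,v=.08);o=st(b)
    if np.linalg.norm(o["wrist_force"])>4: print("contact");break
c=r.camera("wrist")["img"][120:330,180:390];t=r.camera("side")["img"][140:290,230:430]
cv2.imwrite("pics/v3.png",np.hstack([cv2.resize(c,(400,400)),cv2.resize(t,(400,400*3//4)) if 0 else cv2.resize(t,(400,400))])[:,:,::-1])
E
python3 d.py
```

```text
pre 8.1 [ 0.539 -0.105  0.157] [-0.296  0.837  0.683]
0.05 8.88 [ 0.574 -0.101  0.122] [-0.234  0.014 -0.881]
0.03 9.28 [ 0.589 -0.099  0.107] [ 0.56  -0.264 -0.316]
0.015 9.62 [ 0.599 -0.098  0.096] [-0.624 -0.245 -0.158]
0.003 9.92 [ 0.608 -0.098  0.088] [ 0.404 -0.234  0.093]
```

View pics/v3.png

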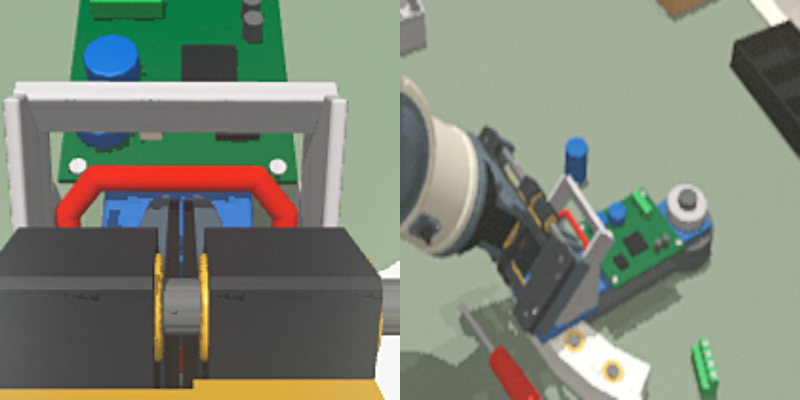

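```bash
cat > e.py <<'E'
from h import *
np.set_printoptions(precision=4,suppress=True)
def st(s):
    o=r.get_obs();print(s,round(o["t"],2),np.array(o["position"]),np.array(o["wrist_force"]));return o
p=np.array(r.get_obs()["position"]);h=0;con=None
r.move_linear(p+[0,0,.006],v=.04);h=.006
while h<.022:
    h+=.002;r.move_linear(p+[0,0,h],v=.03);o=st(h)
    if o["wrist_force"][2]<-2.5: con=h;break
if con:
    print("contact",con)
    for d in(.005,.010,.0145):
        r.move_linear(p+[0,0,con+d],v=.04);st(d)
c=r.camera("wrist");L=collect(("wrist",),["ring_bar"])
for q in L: print(q[3],q[4],at_depth(c,q[3]))
cv2.imwrite("pics/v4.png",cv2.resize(c["img"][120:330,180:390],(500,500))[:,:,::-1])
E
python3 e.py
```

```text
0.008 10.57 [ 0.6076 -0.0976  0.0963] [-0.0473 -0.7181 -0.3234]
0.01 10.82 [ 0.6072 -0.0975  0.0978] [-1.569  -0.4061 -4.6595]
contact 0.01
0.005 11.09 [ 0.6072 -0.0975  0.103 ] [-3.5896 -0.5659 -5.3914]
0.01 11.37 [ 0.6073 -0.0975  0.108 ] [-4.8946 -1.7256 -5.7045]
0.0145 11.63 [ 0.6073 -0.0975  0.1125] [-4.9084 -0.5573 -7.0524]
[273.2 223. ] 0.79 [ 0.6271 -0.095   0.1214]
```

View pics/v4.png

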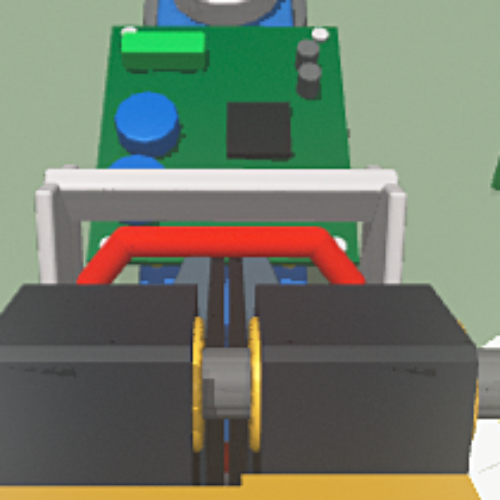

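```bash
cat > sw.py <<'E'
from ringcloud import *
np.set_printoptions(precision=4,suppress=True)
v=np.load("v2.npy");piv=np.array([v[0],v[1]])
def st(s):
    o=r.get_obs();print(s,round(o["t"],2),np.array(o["position"]),np.array(o["wrist_force"]));return o
def swing_meas(lift,guess):
    m=model(v[:3],guess)
    for n in("wrist","top"):
        c=r.camera(n);P,X=cloud(c,m)
        T=P[P[:,2]>.105+lift-.006]
        if len(T)<8: print(n,"few",len(T));continue
        a=v[2]-guess;u=np.array([-np.sin(a),np.cos(a)]);f=np.array([np.cos(a),np.sin(a)])
        s=(T[:,:2]-piv)@u;mid=(np.percentile(s,2)+np.percentile(s,98))/2;rad=np.median((T[:,:2]-piv)@f)
        U=np.linalg.svd(T[:,:2]-T[:,:2].mean(0))[2][0]
        print(n,len(T),"z",T[:,2].max(),"rad",rad,"swing",guess+mid/.161,"heading->swing",v[2]-(np.arctan2(U[1],U[0])%np.pi-np.pi/2),"width",np.ptp(s))
def go(a0,a1,p0,step=.03):
    "rotate the TCP about the pivot from swing a0 (at pose p0) to a1"
    n=int(np.ceil(abs(a1-a0)/step))
    for a in np.linspace(a0,a1,n+1)[1:]:
        d=-(a-a0);R=np.array([[np.cos(d),-np.sin(d)],[np.sin(d),np.cos(d)]])
        xy=piv+R@(p0[:2]-piv);r.move_linear(np.r_[xy,p0[2]],rpy(v[2]-a,np.pi/4,-1,0)[0],v=.06);st(round(a,3))
E
python3 - <<'E'
from sw import *
p=np.array(r.get_obs()["position"])+[0,0,.0015]
r.move_linear(p,v=.03);st("up")
swing_meas(.016,0.)
go(0,.2618,p)
np.save("p_end.npy",r.get_obs()["position"])
swing_meas(.016,.2618)
c=r.camera("wrist")["img"];t=r.camera("top")["img"][110:260,230:380]
cv2.imwrite("pics/v5.png",np.hstack([cv2.resize(c,(400,300)),cv2.resize(t,(300,300))])[:,:,::-1])
E
```

```text
up 12.03 [ 0.6072 -0.0975  0.1138] [-4.0142 -1.4204 -6.6151]
wrist 1564 z 0.12485173454820957 rad -0.16247980092831174 swing 0.007963779573662634 heading->swing 0.0008518723859453348 width 0.06445859386946583
top 39 z 0.12905948132108433 rad -0.16289430141725653 swing 0.006852983030845171 heading->swing 0.026250119850167147 width 0.06327404167857129
0.029 12.38 [ 0.6065 -0.0917  0.1137] [-6.5407 -0.6478 -6.2213]
0.058 12.63 [ 0.6062 -0.0864  0.1136] [-7.1578  0.6644 -7.2681]
0.087 12.88 [ 0.6061 -0.0811  0.1136] [-8.1789  0.1491 -6.6861]
0.116 13.13 [ 0.6061 -0.0758  0.1136] [-8.3538 -0.7617 -6.365 ]
0.145 13.38 [ 0.6063 -0.0705  0.1136] [-7.7259  0.1428 -5.9162]
0.175 13.63 [ 0.6066 -0.0652  0.1136] [-8.4622 -0.3612 -6.932 ]
0.204 13.88 [ 0.607  -0.0599  0.1136] [-8.3218 -0.0526 -7.1864]
0.233 14.13 [ 0.6077 -0.0546  0.1135] [-8.251   0.6551 -7.1681]
0.262 14.38 [ 0.6084 -0.0494  0.1135] [-9.0579  0.6956 -6.1722]
wrist 1527 z 0.12440859173107097 rad -0.16260100665578917 swing 0.27339105336472075 heading->swing 0.2663153736967582 width 0.06316728137983305
top 36 z 0.1276311108656657 rad -0.16227861441661218 swing 0.2706002945829848 heading->swing 0.2816561658657538 width 0.05540384772787614
```

View pics/v5.png

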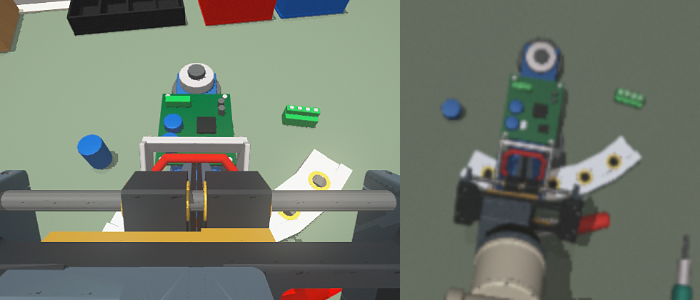

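Run:
```python
from sw import *
p=np.load("p_end.npy")
for z in(.106,.098,.092,.0885):
    r.move_linear([p[0],p[1],z],v=.04);st(z)
swing_meas(0,.2618)
swing_meas(.013,.2618)
```

```text
0.106 14.93 [ 0.6084 -0.0494  0.1057] [-7.1491  0.4229 -6.1059]
0.098 15.28 [ 0.6086 -0.0494  0.0978] [-6.5867 -0.389  -5.0452]
0.092 15.58 [ 0.6096 -0.0496  0.0926] [ 0.1646 -0.1446  0.6888]
0.0885 15.83 [ 0.6087 -0.0494  0.0885] [ 0.4653 -0.261  -0.5932]
wrist 1746 z 0.10861998939986353 rad -0.16281824445118534 swing 0.2727899154461875 heading->swing 0.26586239955257784 width 0.06394569049867928
top 39 z 0.11415544233672159 rad -0.1625893462840663 swing 0.27741551474493165 heading->swing 0.26399361614733674 width 0.0585025786759692
wrist few 0
top few 2
```

Run:
```python
from sw import *
p=np.array(r.get_obs()["position"]);e,z=rpy(v[2]-.2618,np.pi/4,-1,0)
for b in(.03,.10,.15):
    r.move_linear(p-b*z,v=.08);st(b)
swing_meas(0,.2618)
L=collect(("wrist","top","side"),["hole_left","hole_mid","hole_right","ring_bar"])
for q in L: print(q[0],q[2],round(q[4],2),at_z(q[1],q[3],.105 if q[2]=="ring_bar" else .03))
c=r.camera("wrist")["img"][60:330,150:420];t=r.camera("side")["img"][150:350,200:400]
cv2.imwrite("pics/v6.png",np.hstack([cv2.resize(c,(400,400)),cv2.resize(t,(400,400))])[:,:,::-1]);st("")
```

```text
0.03 16.56 [ 0.5877 -0.046   0.1105] [-0.6537 -0.3738 -0.3798]
0.1 17.58 [ 0.5391 -0.038   0.1592] [ 0.552   0.2965 -0.0532]
0.15 18.36 [ 0.5042 -0.0323  0.1947] [-0.1583 -0.659   0.0854]
wrist 480 z 0.10849943256438278 rad -0.1628117446961906 swing 0.27252616349871295 heading->swing 0.2657161320031244 width 0.06314842112485632
top 41 z 0.11318919126448132 rad -0.16250026649185947 swing 0.2794916171062865 heading->swing 0.21813438876227922 width 0.059708032680483615
wrist hole_left 0.89 [ 0.5952 -0.043   0.03  ]
wrist hole_mid 0.86 [ 0.5856 -0.0954  0.03  ]
wrist hole_right 0.6 [ 0.6022 -0.1496  0.03  ]
wrist ring_bar 0.94 [ 0.6291 -0.052   0.105 ]
top hole_left 0.59 [ 0.5873 -0.0493  0.03  ]
top hole_mid 0.62 [ 0.577  -0.1007  0.03  ]
top hole_right 0.75 [ 0.5993 -0.1487  0.03  ]
top ring_bar 0.48 [ 0.6313 -0.0544  0.105 ]
side hole_left 0.92 [ 0.5944 -0.0426  0.03  ]
side hole_mid 0.74 [ 0.5801 -0.1104  0.03  ]
side hole_right 0.56 [ 0.6099 -0.1434  0.03  ]
side ring_bar 0.68 [ 0.631  -0.0446  0.105 ]
 19.31 [ 0.5039 -0.0323  0.1947] [-0.4048  0.0343  0.0601]
```

View pics/v6.png

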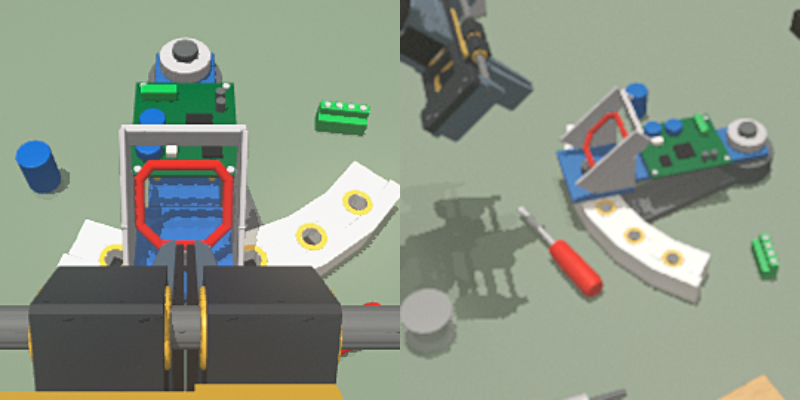

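```bash
python3 -c "
from rig import r
r.close_job()"
```

```text
the job is handed in; nothing more can be done
```

The arm is locked one hole to the left, on the chassis side, with the pin fully down, and I handed the job in at about 19 s.

I put the closed fingertips through the ring at 45°, lifted the pin about 16 mm, swung the arm about the pivot, lowered it and backed out.

**Swing:** The wrist camera measured 0.265 rad of movement against the 0.262 rad wanted. The last picture shows three free holes to the right of the arm and one to the left.

**Pin:** The ring bar dropped about 16 mm, back to its original height. The wrist force fell to zero at the height where the finger first touched the bar.

**Other checks:** The largest sampled wrist force was about 11 N. After backing out, the robot touched nothing. The screwdriver, capacitor, terminal block and reel look undisturbed in the pictures. I did not check the jar or the electric screwdriver again, but both were well away from the motion.

**Disagreements:**
- The top camera's heading estimate at the end was 0.218 rad. It came from only 41 pixels, and its position-based estimate was 0.279 rad, so I trusted the wrist camera.
- The network's hole marks scattered by several millimetres between cameras, so I relied on the relative swing and on the pin dropping.

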